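Open the battery compartment of a timing tester

ROBOT

A 6-joint arm with a two-finger parallel gripper is mounted at the origin on a cart in front of the work surface, level with it; the furniture and walls round the work are solid. World frame = base frame: x ahead of the robot, y to its left, z up, the work surface at z = 0. Lengths are in m, angles in rad, forces in N, time in s.
With the tool pointing down it reaches from about 0.325 to 0.9 m from the base axis. Payload 6.1 kg.
Tool frame: the origin (TCP) lies between the finger pads; the fingertips stand 25 mm ahead of it and the grasp point (between the pads) lies 6 mm ahead of it (manip.finger_overhang is the distance from the TCP to the fingertips, in m); z points along the fingers, y is the line along which they close (so a half turn about z gives the same grasp; the last joint's range is limited). The gripper opens to 87 mm and grips with 3 to 60 N. Pads are 19 mm wide; open, the fingers measure 117 mm over their backs; the gripper's body (75 mm by 190 mm) begins 51 mm behind the grasp point.
Start: joints at [-1.337, 0.22, 1.526, -0, 1.395, -0.126], TCP at [0.22, -0.585, 0.248] pointing down, gripper open.
Joint ranges: [-2.98, 2.98], [-0.91, 2.08], [0.09, 2.57], [-1.24, 4.39], [0.2, 2.65], [-2.68, 2.68]. Speed limits (rad/s): [2.57, 2.57, 3.01, 3.14, 3.14, 3.14].

INTERFACE

Orientations are given as a rotation vector (axis times angle).
In Python, from bench import manip gives the robot as it stands. Calls block until the motion is done:
- manip.move_to(position, orientation): joint-space move of the TCP to a pose.
- manip.movel(position, ori=None, feed=0.15, contact_N=None): straight line of the TCP; ori=None keeps the orientation; feed is the mean speed in m/s. With contact_N (N) it stops when the force on the tool has changed by that much, and returns True; else False.
- manip.set_joints(angles): joint-space move.
- manip.open() and manip.clamp(newtons=None): open the fingers fully, or close them until they stop; newtons is the grip in N (None keeps the last).
- manip.wait(seconds).
- manip.solve_ik(position, orientation): joint angles nearest the present ones, or None.
- manip.get_state(): the state.
- manip.read_camera(name): name is "scene" or "side" or "wrist"; returns the picture (480x640x3 uint8, blue, green, red); there is no depth.
- manip.calibration(name): a dict with "K" (3x3 intrinsics, pixels), "k1" (the pictures are not rectified: a ray, as slopes to the right and down, at radius r is drawn at 1 + k1 r^2 times it, then the intrinsics apply), "position" and "rotation" of the camera in the world; the wrist camera has in their place "mount" (4x4, takes a point from camera to tool coordinates, whose origin is the TCP and whose axes are the flange's). Camera axes: x right, y down, z forward; pixel columns grow to the right and rows downward; lengths in m; the calibration is good to about 2 mm. A picture is of the moment at which its call begins: read the wrist's pose just before it. calibration takes no time and is no camera call.
A pose or a line that the arm cannot do raises manip.MotionError and nothing moves.
- manip.close_job(): hands the job in; it is judged then, once.
The state is a dict: "time_s": time; "joint_pos": joint angles; "qvel": joint speeds; "joint_torque": joint torques, N m; "ee_pos": TCP position; "ee_rot": TCP orientation; "contact_force": force on the tool from outside, world axes, zero at the start; "moment": the same for the moment, N m; "finger_gap": opening from 0.0 (shut) to 1.0 (fully open); "grip_force": force on a finger pad.
Only numpy, scipy, OpenCV 4.12 (cv2) and the standard library are available. Lean on these libraries where they do the work, as an engineer would, in place of code of your own. Each camera call takes 0.05 s, during which the arm holds its last target. There are 200 camera calls.

TASK

The watch-timing tester lies face down on its soft pad and needs new batteries. Press its flush slide catch down with a measured, moderate push (too light and it stays locked, too hard and it binds), nudge it by its small ridge all the way to its other notch so that it clicks and stands flush again, then swing the sprung battery lid right over until it lies back open by itself. Do not lean hard on the tester and leave the things around it where they are.

Things in the scene. Friction and masses are not known exactly. Their poses are not given: they have to be found in the camera images.
- pad: Black soft foam pad, 190 x 170 x 24 mm, fixed to the bench. Origin: centre of its underside; x as the tester's. The tester cannot shift or turn on it but yields straight down when pressed and comes back: nothing up to a first force of 0.5 to 12 N (it depends on the tester's unknown weight), then 2 mm per newton, 16 mm at most.
- tester: Grey plastic tester, 160 (x) x 100 (y) x 44 (z) mm, back up, on the pad. Origin: centre of its underside, 24 mm above the bench; x points from the catch end (robot's side) to the lid's hinge, z up. Top faces 44 mm above the origin. A recess at x -67 to -17, y +-23 mm holds the catch; the lid covers x -15 to +66, y +-34 mm, with an open holder for cells below.
- ridge (a point): Middle of the ridge's top on the catch. The catch is a flat grey plate in a dark recess, 38 (x) x 45 (y) mm, flush with the tester's top, with one ridge across it, 5 mm thick (x), 36 mm long (y), 3 mm high, 1 mm from the plate's front (-x) end. Behind the ridge lie 32 mm of flat plate, where closed gripper tips fit; the plate ends 3 mm before the lid.
- catch (a joint): Travel of the catch in m towards the tester's front (-x; push the ridge's rear face): 0 locked (to 0.001 slack), 0.010 end. To leave its notch the plate must be 1.8 to 3.8 mm down: less and it is locked, more and it binds on a rib (let it up and press less). It slides lightly; let go at the end, it rises into the second notch (0.009 to 0.010). The lid is freed from 0.005 on.
- thumb (a joint): How far the catch's plate is pressed into the tester, in m, against its own spring: 0 flush (3 N to start), 0.0018 just unlocked (5.7 N), 0.0038 binding begins (8.7 N), 0.0058 fully down (11.7 N). About 7 N is right. The pad yields besides, by an unknown amount.
- lid (a joint): Angle of the lid in rad: 0 shut, 2.2 lying back open (its stop). Freed by the catch it is sprung up to about 0.85 and stays there; pushed beyond upright (1.57) it falls to its stop, short of that it falls back to 0.85.
- lid_edge (a point): Middle of the free front edge of the lid, on its outer face. The lid is a plate 81 (x) x 68 (y) x 4 mm; this edge is 77 mm from the hinge axis.
- lid_hinge (a point): Middle of the hinge axis of the lid, 62 mm behind and 42 mm above the tester's origin; the axis runs along the tester's y.
- tweezers: Loose steel tweezers, 126 mm long, lying lengthwise on the pad beside the tester (+y); to be left alone. Origin in the middle underneath.
- putty: Loose green stick of cleaning putty, 50 x 18 x 10 mm, on the pad beside the tester (-y); to be left alone. Origin in the middle underneath.
- loupe: Loose black eye loupe, 37 mm wide, 28 mm high, on the bench beyond the tester; to be left alone.
- tin: Loose grey round tin with a black lid, 34 mm wide, 30 mm high, on the bench beyond the tester; to be left alone.

How it is judged:
By the outcome, as a careful person would: the job done as asked, in the order asked, and still so for the second after the job is handed in, with the robot touching nothing.
It also fails if it takes over 48 s, if anything falls off the work surface, if the arm or the gripper's body presses on something with over 40 N, if the wrist force passes 120 N, or if a joint passes its speed limit or range.

## Working session

There is one attempt and no reset: what is moved stays moved. The work goes in short steps, each a Python script; the robot and the scene stay as the last script left them, time stands still between calls to the robot, and variables do not carry over. Pictures are saved under pics/ and viewed, at most 10 in all, crops included, and the job is handed in when it is done.

```bash
mkdir -p pics; ls
python3 - <<'E'
from bench import manip
import cv2
for n in ("scene","side"):
    im=manip.read_camera(n); cv2.imwrite(f"pics/{n}0.png",im)
    c=manip.calibration(n); print(n,{k:(v if isinstance(v,float) else [list(map(lambda x:round(float(x),4),r)) if hasattr(r,'__len__') else round(float(r),4) for r in v]) for k,v in c.items() if k in("K","k1","position","rotation")})
print(manip.calibration("wrist")); s=manip.get_state(); print(s["time_s"],s["ee_rot"],manip.finger_overhang)
E
```

```text
bench.py
pics
scene {'K': [[501.5589, 0.0, 319.8389], [0.0, 501.5589, 238.1587], [0.0, 0.0, 1.0]], 'k1': -0.06649376717322554, 'position': [0.2995, -0.4467, 0.5834], 'rotation': [-2.1205, 0.5579, -0.2704]}
side {'K': [[566.4658, 0.0, 317.0308], [0.0, 566.4658, 243.3113], [0.0, 0.0, 1.0]], 'k1': 0.05015736360788009, 'position': [0.2829, -0.3267, 0.6656], 'rotation': [-2.249, 0.6883, -0.2949]}
{'K': array([[412.95842032,   0.        , 324.4481796 ],
       [  0.        , 412.95842032, 239.87111411],
       [  0.        ,   0.        ,   1.        ]]), 'k1': -0.06898835736091814, 'mount': array([[-1.16960266e-03, -9.56763998e-01, -2.90863000e-01,
         8.06096992e-02],
       [ 9.99998800e-01, -8.23684740e-04, -1.31171496e-03,
        -4.02549203e-04],
       [ 1.01542223e-03, -2.90864185e-01,  9.56763813e-01,
        -1.36797756e-01],
       [ 0.00000000e+00,  0.00000000e+00,  0.00000000e+00,
         1.00000000e+00]])}
0.1 [-3.08912455e+00 -5.61777708e-01  1.30825864e-04] 0.025
```

View pics/scene0.png

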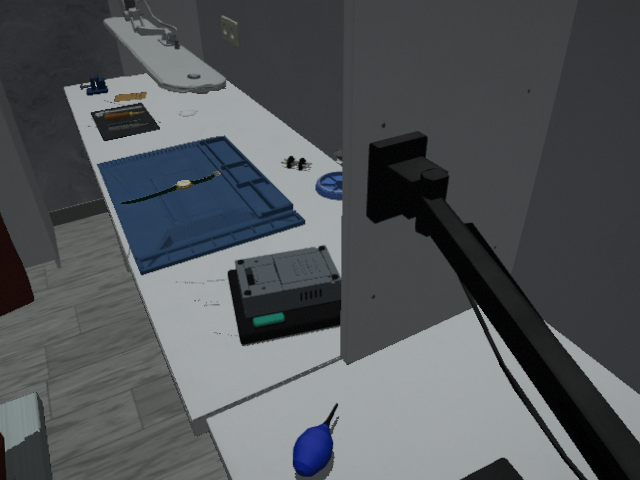

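View pics/side0.png

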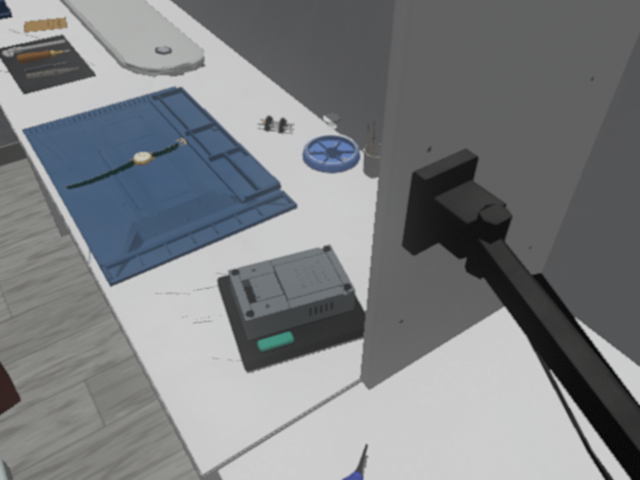

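The tester lies near (288,275) in scene and (293,285) in side. A solid divider stands to the right, its front lower corner at about (342,362) in scene and (365,385) in side. I'll locate both next.

```bash
cat > h.py <<'E'
from bench import manip
import numpy as np, cv2
from scipy.spatial.transform import Rotation as R
def cam(n, st=None):
    c=manip.calibration(n)
    if n!="wrist": 
        r=np.array(c["rotation"]); return c,(R.from_rotvec(r).as_matrix() if r.ndim==1 else r),np.array(c["position"])
    T=np.eye(4);T[:3,:3]=R.from_rotvec(st["ee_rot"]).as_matrix();T[:3,3]=st["ee_pos"]
    M=T@c["mount"]; return c,M[:3,:3],M[:3,3]
def ray(n,uv,st=None):
    c,Rm,p=cam(n,st); d=np.array([c["k1"],0,0,0])
    xy=cv2.undistortPoints(np.array([[uv]],float),c["K"],d)[0,0]
    return p,Rm@np.array([*xy,1])
def onz(n,uv,z,st=None):
    p,d=ray(n,uv,st); return p+d*(z-p[2])/d[2]
def tri(obs):  # [(name,uv,st)]
    A=np.zeros((3,3));b=np.zeros(3)
    for o in obs:
        p,d=ray(*o); d=d/np.linalg.norm(d); P=np.eye(3)-np.outer(d,d); A+=P;b+=P@p
    return np.linalg.solve(A,b)
E
python3 - <<'E'
from h import *
np.set_printoptions(precision=4,suppress=True)
for n,pts in (("scene",[(236,263),(324,247),(340,277),(243,295)]),("side",[(230,270),(328,246),(354,292),(246,318)])):
    for p in pts: print(n,p,onz(n,p,.068))
print("wall",onz("scene",(342,362),0),onz("side",(365,385),0))
print("wall edge top ray tri", ray("scene",(343,10)),ray("side",(393,100)))
print("edge", onz("scene",(190,420),0),onz("side",(205,472),0),onz("scene",(65,90),0))
print("wall far side: ", onz("scene",(341,210),0), onz("side",(380,175),0))
E
```

```text
scene (236, 263) [0.4934 0.2106 0.068 ]
scene (324, 247) [0.6443 0.176  0.068 ]
scene (340, 277) [0.626  0.0909 0.068 ]
scene (243, 295) [0.4731 0.1285 0.068 ]
side (230, 270) [0.4971 0.2161 0.068 ]
side (328, 246) [0.6439 0.1776 0.068 ]
side (354, 292) [0.6211 0.0811 0.068 ]
side (246, 318) [0.4734 0.125  0.068 ]
wall [ 0.5683 -0.0126  0.    ] [ 0.5723 -0.0138  0.    ]
wall edge top ray tri (array([ 0.2995, -0.4467,  0.5834]), array([ 0.5644,  0.9268, -0.1943])) (array([ 0.2829, -0.3267,  0.6656]), array([ 0.6131,  0.6687, -0.5082]))
edge [0.3363 0.001  0.    ] [ 0.3429 -0.0006  0.    ] [0.3408 1.6287 0.    ]
wall far side:  [0.7907 0.3606 0.    ] [0.8825 0.3418 0.    ]
```

Run:
```python
from h import *
np.set_printoptions(precision=3,suppress=True)
s=manip.get_state(); print(R.from_rotvec(s["ee_rot"]).as_matrix(), s["contact_force"])
yaw=-0.23
for sg in (0,np.pi):
    o=(R.from_euler('z',yaw+sg)*R.from_euler('x',np.pi)).as_rotvec()
    for p in ([.5,.165,.093],[.40,.17,.28],[.63,.135,.13]): print(sg,p,manip.solve_ik(p,o))
rm=R.from_rotvec(s["ee_rot"])
a=np.arctan2(-.585,.22); print(manip.solve_ik([.36*np.cos(a),.36*np.sin(a),.33],s["ee_rot"]))
```

```text
[[ 0.936  0.352 -0.   ]
 [ 0.352 -0.936  0.002]
 [ 0.    -0.002 -1.   ]] [ 0.138 -0.572  0.03 ]
0 [0.5, 0.165, 0.093] [0.169 0.156 1.911 0.    1.074 1.97 ]
0 [0.4, 0.17, 0.28] [ 0.22  -0.275  1.951  0.     1.466  2.021]
0 [0.63, 0.135, 0.13] [0.089 0.368 1.574 0.    1.2   1.89 ]
3.141592653589793 [0.5, 0.165, 0.093] [ 0.169  0.156  1.911  0.     1.074 -1.172]
3.141592653589793 [0.4, 0.17, 0.28] [ 0.22  -0.275  1.951  0.     1.466 -1.121]
3.141592653589793 [0.63, 0.135, 0.13] [ 0.089  0.368  1.574  0.     1.2   -1.252]
[-1.431 -0.501  2.021 -0.     1.624 -0.22 ]
```

Run:
```python
from h import *
np.set_printoptions(precision=4,suppress=True)
manip.set_joints([-1.431,-.501,2.021,0,1.624,-.22])
manip.set_joints([.22,-.4,1.98,0,1.56,2.0])
manip.clamp(10)
o=(R.from_euler('z',-.23)*R.from_euler('x',np.pi)).as_rotvec()
manip.move_to([.463,.175,.22],o); manip.wait(.2)
s=manip.get_state(); im=manip.read_camera("wrist"); cv2.imwrite("pics/w1.png",im)
np.save("w1.npy",np.r_[s["ee_pos"],s["ee_rot"]]); print(s["time_s"],s["ee_pos"],s["ee_rot"],s["contact_force"])
```

```text
5.5 [0.4633 0.1753 0.2221] [-3.1198  0.3597 -0.0051] [ 0.5282  0.5211 -0.3878]
```

View pics/w1.png

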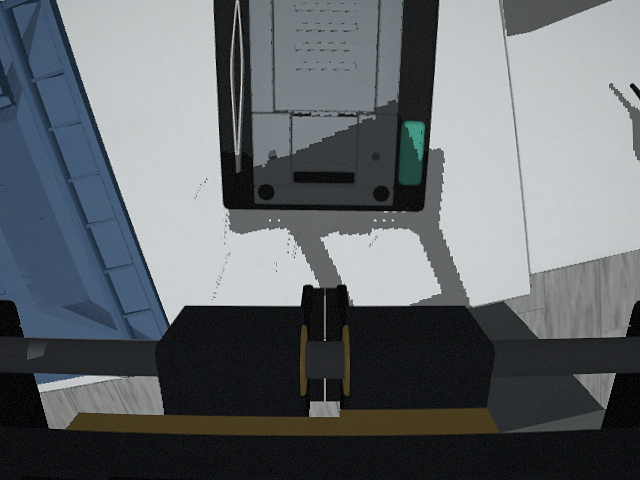

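The wrist view shows the tester's front end: catch plate around (325,145), the dark recess strip at (323,178), tweezers at x≈238 and putty at (412,150). I'll enlarge the catch region.

Run:
```python
import cv2,numpy as np
im=cv2.imread("pics/w1.png")[95:215,230:420]
im=np.clip(255*(im/255.)**.6,0,255).astype(np.uint8)
cv2.imwrite("pics/w1c.png",cv2.resize(im,None,fx=4,fy=4,interpolation=cv2.INTER_NEAREST))
```

```text
(no output)
```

View pics/w1c.png

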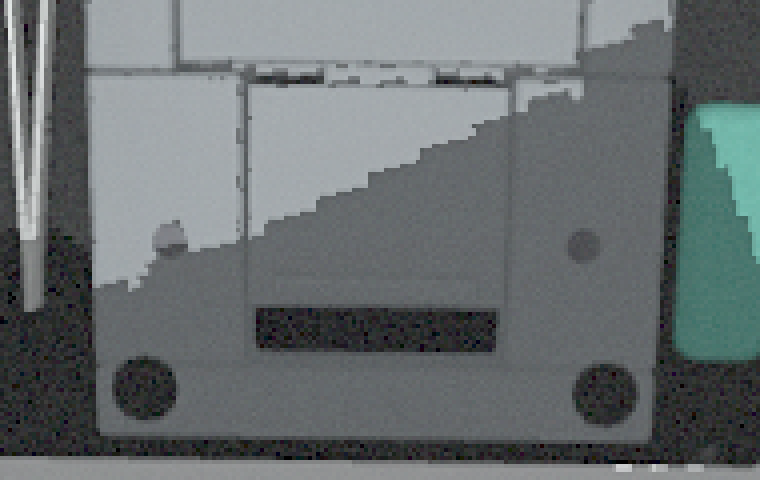

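The crop shows the plate at columns 247–510, its rear edge at row 84, the dark free recess at rows 308–351 and the tester's front edge at rows 437–440.

Run:
```python
from h import *
np.set_printoptions(precision=4,suppress=True)
v=np.load("w1.npy"); st=dict(ee_pos=v[:3],ee_rot=v[3:])
f=lambda x,y,z=.068: onz("wrist",(230+(x-.5)/4,95+(y-.5)/4),z,st)
P=dict(rl=f(247,84),rr=f(510,84),dl=f(256,308),dr=f(496,308),fl=f(98,437),fr=f(652,440),lidl=f(178,67),lidr=f(583,67),drf=f(496,351),dlf=f(256,351))
yd=P['fl']-P['fr']; yaws=[np.arctan2(-(P[a]-P[b])[0],(P[a]-P[b])[1]) for a,b in(('rl','rr'),('dl','dr'),('fl','fr'),('lidl','lidr'))]
# side-edge yaw
e1=f(88,70)-f(98,437); print("yaws",yaws,"edge",np.arctan2(e1[1],e1[0]))
yaw=np.mean(yaws); ex=np.array([np.cos(yaw),np.sin(yaw),0]); ey=np.array([-ex[1],ex[0],0])
o=(P['fl']+P['fr'])/2+.08*ex; print("origin from front",o)
for k,p in P.items(): print(k,[(p-o)@ex*1e3,(p-o)@ey*1e3])
```

```text
yaws [np.float64(-0.23074168535862147), np.float64(-0.230424776008563), np.float64(-0.23571902137622142), np.float64(-0.2307164352188879)] edge -0.24837527540457638
origin from front [0.5598 0.1543 0.068 ]
rl [np.float64(-18.623633910550343), np.float64(21.769166402356397)]
rr [np.float64(-18.571873871464554), np.float64(-22.897970313932827)]
dl [np.float64(-56.68809515405359), np.float64(20.917841640729847)]
dr [np.float64(-56.6258549248441), np.float64(-21.25877770592352)]
fl [np.float64(-79.80975147922433), np.float64(49.822052967903204)]
fr [np.float64(-80.19024852077564), np.float64(-49.82205296790317)]
lidl [np.float64(-15.793282131604986), np.float64(33.43276978149466)]
lidr [np.float64(-15.71199214016471), np.float64(-35.22171839578455)]
drf [np.float64(-64.22154102222916), np.float64(-21.412624041030128)]
dlf [np.float64(-64.28742515585077), np.float64(21.059901274867542)]
```

```bash
cat >> h.py <<'E'
YAW=-.232; ORI=(R.from_euler('z',YAW)*R.from_euler('x',np.pi)).as_rotvec()
EX=np.array([np.cos(YAW),np.sin(YAW),0]); EY=np.array([-EX[1],EX[0],0]); O=np.array([.5592,.1537,.024])
def W(x,y,z): return O+EX*x+EY*y+np.array([0,0,z+.025])  # TCP for fingertips at local x,y,z
def F(n=5):
    r=[]
    for _ in range(n): manip.wait(.02); r.append(manip.get_state()["contact_force"])
    f=np.mean(r,0); return np.array([f@EX,f@EY,f[2]])
def loc():
    s=manip.get_state(); d=s["ee_pos"]-O; return np.round([d@EX*1e3,d@EY*1e3,d[2]*1e3-25],2),round(s["time_s"],2)
E
python3 - <<'E'
from h import *
np.set_printoptions(precision=2,suppress=True)
manip.move_to(W(-.0375,0,.075),ORI)
manip.movel(W(-.0375,0,.052),ORI,feed=.06); manip.wait(.2)
f0=F(); np.save("f0.npy",f0); print(loc(),f0)
hit=manip.movel(W(-.0375,0,.020),ORI,feed=.012,contact_N=6.5)
print(hit,loc(),F()-f0)
manip.wait(.3); print(loc(),F()-f0)
E
```

```text
(array([-37.26,   0.1 ,  52.31]), 6.9) [0.21 0.15 0.19]
True (array([-37.4 ,   0.09,  41.67]), 8.1) [-1.93 -1.    6.07]
(array([-37.39,   0.1 ,  41.92]), 8.48) [-1.5  -0.43  6.2 ]
```

Run:
```python
from h import *
np.set_printoptions(precision=2,suppress=True)
f0=np.load("f0.npy")
z=.0411
manip.movel(W(-.0375,0,z),ORI,feed=.01); manip.wait(.2); f=F()-f0; print(loc(),f)
for _ in range(3):
    if 6.6<f[2]<7.6: break
    z-=(7.1-f[2])/1500; manip.movel(W(-.0375,0,z),ORI,feed=.01); manip.wait(.2); f=F()-f0; print(loc(),f)
if 6.3<f[2]<8:
    for x in (-.041,-.044,-.047,-.050):
        hit=manip.movel(W(x,0,z),ORI,feed=.015,contact_N=9); f=F()-f0; print(hit,loc(),f)
        if hit: break
cv2.imwrite("pics/w2.png",manip.read_camera("wrist"))
print(z)
```

```text
(array([-37.35,   0.13,  41.82]), 9.1) [-2.59 -1.67  6.13]
(array([-37.36,   0.11,  41.22]), 9.63) [-2.93 -1.29  7.24]
False (array([-39.8 ,   0.17,  41.71]), 10.1) [-0.3  -1.27  6.08]
False (array([-42.96,   0.2 ,  41.61]), 10.53) [-0.4  -1.67  6.81]
False (array([-45.87,   0.22,  41.66]), 10.97) [ 0.06 -1.52  6.28]
False (array([-48.05,   0.3 ,  41.99]), 11.4) [ 1.71 -1.22  5.6 ]
0.0404540881176084
```

Run:
```python
from h import *
np.set_printoptions(precision=2,suppress=True)
f0=np.load("f0.npy")
z=.0400
manip.movel(W(-.050,0,z),ORI,feed=.01); manip.wait(.1); f=F()-f0; print(loc(),f)
for x in (-.0515,-.053,-.0545,-.056):
        z-=(7.-f[2])/1500
        hit=manip.movel(W(x,0,z),ORI,feed=.015,contact_N=9); f=F()-f0; print(hit,loc(),f)
        if hit or f[0]>6: break
cv2.imwrite("pics/w2.png",manip.read_camera("wrist")[:320])
cv2.imwrite("pics/s2.png",cv2.resize(manip.read_camera("side")[220:380,200:380],None,fx=3,fy=3))
print(z)
```

```text
(array([-48.02,   0.32,  41.62]), 11.88) [ 1.66 -0.94  6.36]
False (array([-48.79,   0.45,  41.57]), 12.22) [ 3.07 -1.58  6.07]
False (array([-49.64,   0.57,  41.29]), 12.56) [ 4.28 -1.03  6.42]
False (array([-50.03,   0.62,  41.4 ]), 12.89) [ 7.29 -1.76  6.41]
0.03856272788097873
```

View pics/s2.png

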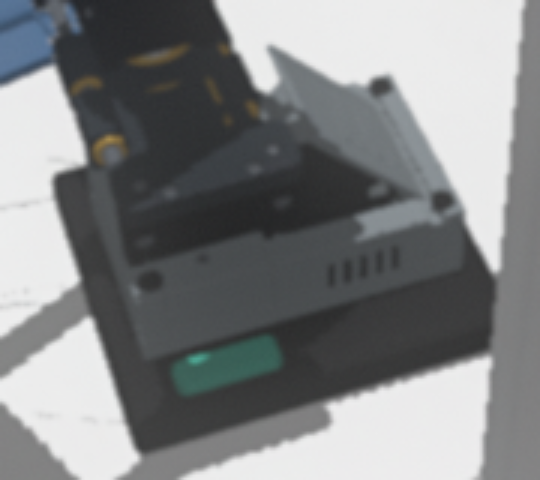

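Lid is sprung open and the hand is still on the catch. I'll push slightly further to confirm the end stop, then release.

Run:
```python
from h import *
np.set_printoptions(precision=2,suppress=True)
f0=np.load("f0.npy"); z=.0384
for x in (-.056,-.0575):
    manip.movel(W(x,0,z),ORI,feed=.015); f=F()-f0; print(loc(),f)
manip.movel(W(-.0565,0,.050),ORI,feed=.02); print(loc(),F()-f0)
manip.movel(W(-.052,0,.075),ORI,feed=.08)
manip.movel(W(-.085,0,.150),ORI,feed=.15); manip.wait(.1)
s=manip.get_state();np.save("w3.npy",np.r_[s["ee_pos"],s["ee_rot"]]);im=manip.read_camera("wrist"); cv2.imwrite("pics/w3.png",im)
print(loc(),F())
```

```text
(array([-50.41,   0.71,  41.74]), 13.32) [ 9.75 -1.51  5.37]
(array([-50.84,   0.75,  42.14]), 13.66) [12.52 -2.18  4.71]
(array([-57.01,  -0.04,  49.6 ]), 14.39) [-0.28 -0.24 -0.15]
(array([-85.45,  -0.38, 148.59]), 15.79) [ 0.12  0.35 -0.16]
```

View pics/w3.png

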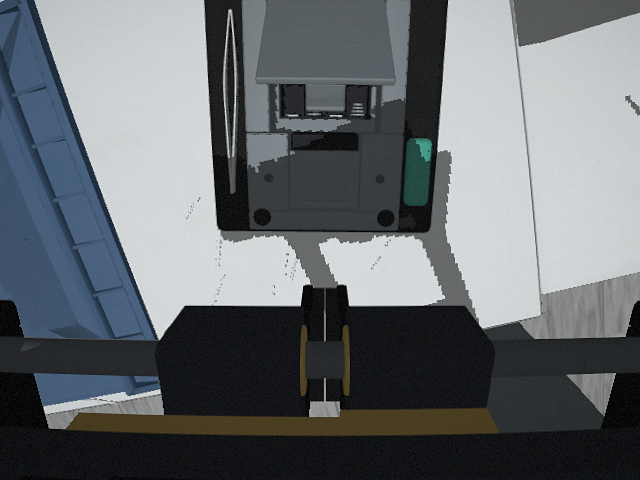

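The dark gap now lies behind the plate at about (325,142) and the lid stands half open. I'll measure the plate's rear edge against the tester's front edge.

Run:
```python
from h import *
im=cv2.cvtColor(cv2.imread("pics/w3.png"),cv2.COLOR_BGR2GRAY)
v=np.load("w3.npy"); st=dict(ee_pos=v[:3],ee_rot=v[3:])
p=im[:,305:345].mean(1); print(p[125:238].astype(int).tolist())
for r in range(126,238):
    d=p[r]-p[r-1]
    if abs(d)>12: q=onz("wrist",(325,r-.5),.068,st); print(r,round(d),round((q-O)@EX*1e3,1))
```

```text
[119, 113, 114, 114, 114, 95, 73, 15, 14, 22, 27, 27, 26, 25, 21, 19, 18, 18, 18, 17, 16, 16, 15, 15, 15, 36, 59, 60, 61, 61, 61, 61, 61, 60, 60, 60, 60, 60, 60, 60, 60, 60, 60, 60, 60, 60, 60, 59, 60, 60, 60, 60, 60, 60, 60, 59, 59, 59, 60, 60, 60, 60, 60, 60, 60, 60, 60, 59, 60, 61, 60, 59, 60, 60, 61, 56, 56, 61, 61, 60, 60, 59, 58, 55, 53, 53, 56, 58, 60, 60, 60, 60, 59, 60, 59, 59, 59, 58, 59, 59, 59, 59, 59, 59, 47, 22, 33, 93, 108, 106, 105, 105, 106]
130 -19 -14.4
131 -22 -15.0
132 -58 -15.6
150 21 -26.7
151 23 -27.3
229 -12 -78.7
230 -26 -79.4
232 60 -80.8
233 15 -81.5
```

Travel reads about 9.5 mm. I'll check flushness with a feather-light touch on the plate (below the 3 N it takes to start moving).

Run:
```python
from h import *
np.set_printoptions(precision=2,suppress=True)
manip.movel(W(-.055,0,.065),ORI,feed=.15)
manip.movel(W(-.047,0,.048),ORI,feed=.06); manip.wait(.2); f0=F()
hit=manip.movel(W(-.047,0,.036),ORI,feed=.008,contact_N=1.5); print(hit,loc(),F()-f0)
manip.movel(W(-.047,0,.055),ORI,feed=.06); print(loc())
```

```text
True (array([-47.04,  -0.01,  43.98]), 18.07) [0.32 0.33 2.96]
(array([-46.81,   0.07,  55.43]), 18.5)
```

Run:
```python
from h import *
np.set_printoptions(precision=2,suppress=True)
manip.movel(W(-.035,0,.082),ORI,feed=.1); manip.wait(.1); f0=F()
for x in (.0,.03,.05,.062,.070):
    hit=manip.movel(W(x,0,.082),ORI,feed=.06,contact_N=15); print(hit,loc(),F(3)-f0)
    if hit: break
manip.wait(.3)
manip.movel(W(.0,0,.12),ORI,feed=.15)
manip.movel(W(-.085,0,.15),ORI,feed=.2); manip.wait(.3)
print(loc())
a=manip.read_camera("wrist")[:310,100:540]; b=manip.read_camera("side")[200:400,180:400]
cv2.imwrite("pics/f1.png",np.vstack([cv2.resize(a,(440,310)),cv2.resize(b,(440,290))]))
```

```text
False (array([-0.05, -0.12, 81.74]), 19.86) [-0.3  -0.71 -0.38]
False (array([30.04, -0.12, 81.77]), 20.56) [ 0.27 -1.03  0.45]
False (array([50.25, -0.08, 81.87]), 21.09) [-0.28 -0.38  0.56]
False (array([62.41, -0.06, 82.02]), 21.49) [-0.53  0.15  0.28]
False (array([70.39, -0.05, 82.07]), 21.82) [-0.3   0.15  0.2 ]
(array([-84.54,  -0.23, 149.44]), 23.76)
```

View pics/f1.png

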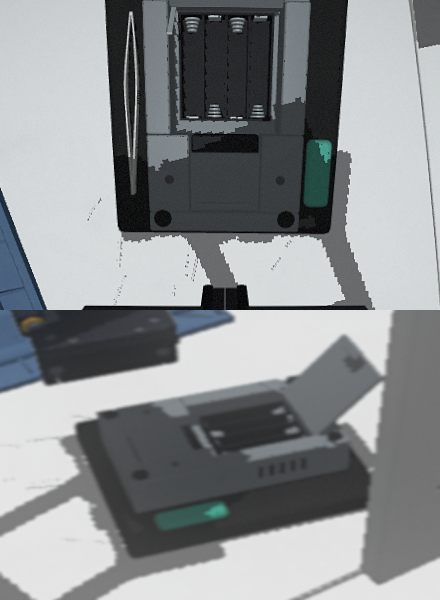

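The lid lies back open with the cell holder exposed. The catch is in its forward notch with the dark gap behind it, and the tweezers and putty are where they were. The robot is clear, so I'm handing in.

```bash
python3 -c "
from bench import manip
print(manip.close_job())"
```

```text
the job is handed in; nothing more can be done
None
```

The job is handed in at about 24 s: the catch is in its second notch (travel about 9.5 mm by camera, flush by a light touch), the lid lies back open by itself, the tweezers and putty look unmoved (I did not check the loupe and tin), and the robot is touching nothing.

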